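# Finish the crosswise trivet and hold the bowl over it

### The arm

A 6-joint arm with a two-finger parallel gripper is mounted at the origin on the work surface. World frame = base frame: x ahead of the robot, y to its left, z up, the work surface at z = 0. Lengths are in mm, angles in rad, forces in N, time in s.
With the tool pointing down it reaches from about 425 to 950 mm from the base axis. Payload 14.7 kg.
Tool frame: the origin (TCP) lies at the centre of the arm's flange, where the gripper is bolted on; the fingertips stand 173 mm ahead of it and the grasp point (between the pads) lies 155 mm ahead of it (arm.tips_ahead is the z of the fingertips in the tool frame, in mm); z points along the fingers, y is the line along which they close (so a half turn about z gives the same grasp; the last joint's range is limited). The gripper opens to 85 mm and grips with 20 to 120 N. Pads are 22 mm wide; open, the fingers measure 114 mm over their backs; the gripper's body (76 mm by 85 mm) begins 54 mm behind the grasp point. The pads swing forward as they close: fully open they stand 13 mm farther back than shut.
Start: joints at [-1.181, 0.48, 1.596, -0, 1.065, -0.047], TCP at [274.992, -588.959, 404.697] pointing down, gripper open.
Joint ranges: [-2.75, 2.75], [-0.82, 2.05], [0.23, 2.67], [-1.56, 4.7], [0.09, 2.69], [-2.92, 2.92]. Speed limits (rad/s): [1.89, 1.89, 2.39, 3.01, 3.01, 3.01].

### API

Orientations are given as a unit quaternion [w, x, y, z].
In Python, from plant import arm gives the robot as it stands. Calls block until the motion is done:
- arm.reach(position, orientation): joint-space move of the TCP to a pose.
- arm.move_l(position, rotation=None, v=150, guard=None): straight line of the TCP; rotation=None keeps the orientation; v is the mean speed in mm/s. With guard (N) it stops when the force on the tool has changed by that much, and returns True; else False.
- arm.move_joints(angles): joint-space move.
- arm.release() and arm.close_gripper(): open the fingers fully, or close them until they stop; the grip force is fixed at half the most.
- arm.pause(seconds).
- arm.ik(position, orientation): joint angles nearest the present ones, or None.
- arm.sense(): the state.
- arm.grab_frame(name): name is "scene" or "top" or "wrist"; returns the picture (400x640x3 uint8, red, green, blue); there is no depth.
- arm.camera_model(name): a dict with "fx", "fy", "cx", "cy" (pixels), "position" and "rotation" of the camera in the world. Camera axes: x right, y up, looking along -z (the intrinsics and any distortion apply to the point x, -y, -z); pixel columns grow to the right and rows downward; lengths in mm; the calibration is good to about 2 mm. A picture is of the moment at which its call begins: read the wrist's pose just before it. camera_model takes no time and is no camera call; for the wrist camera it gives the pose at the moment of the call.
A pose or a line that the arm cannot do raises arm.PlanningError and nothing moves.
- arm.job_done(): hands the job in; it is judged then, once.
The state is a dict: "clock": time; "q": joint angles; "joint_vel": joint speeds; "joint_efforts": joint torques, N m; "eef_pos": TCP position; "ee_rot": TCP orientation; "force": force on the tool from outside, world axes, zero at the start; "ft_torque": the same for the moment, N m; "width": opening from 0.0 (shut) to 1.0 (fully open); "gripper_force": force on a finger pad.
Only numpy, scipy, OpenCV 4.12 (cv2) and the standard library are available. Lean on these libraries where they do the work, as an engineer would, in place of code of your own. Each camera call takes 0.05 s, during which the arm holds its last target. There are 200 camera calls.

### The job

Finish the crosswise slat trivet by laying the two loose teak slats as its third layer, each straight above one of the bottom slats with the ends lined up, and let go of them. Then pick up the aluminium bowl by its wooden bar, lift it over the low kerb without the bowl touching it, and finish while still holding the bowl: level, still and centred about a centimetre above the new top slats, touching none of them, its bar running the same way as they do, so I can check the fit before it goes down. Leave the stone cobek, the ulekan and the yellow box where they are.

Things in the scene. Friction and masses are not known exactly. Their poses are not given: they have to be found in the camera images.
- stand: Trivet, fixed: 170 x 170 x 4 mm cork mat with two layers of slats, each 150 x 22 x 18 mm. Layer 1 (brown): along its x, centred at y = +50 and -50 mm, 4 to 22 mm up. Layer 2 (pale): along its y, at x = +50 and -50 mm, 22 to 40 mm up. Layer 3 belongs right above layer 1, undersides 40 mm up, tops 58 mm up. Origin: centre of the mat's underside, on the bench; z up.
- slat_a: Loose mid-brown teak slat, 150 mm (its x) x 22 mm (its y) x 18 mm high, about 40 g, lying flat on the bench. Origin: centre of its underside. The same as slat_b; either may go on either side.
- slat_b: The other loose teak slat, the same as slat_a.
- bowl: Aluminium bowl left of the kerb, about 250 g, 104 mm across at the rim, 50 mm high. Two upright straps (at y = +52 and -52 mm) carry a dark wooden bar across above its mouth: 116 mm long along the bowl's y, 16 mm wide along its x, 86 to 104 mm up (middle 95 mm), free space below the bar. A fixed gas burner, 103 mm high, stands farther off. Origin: centre of its underside; z up.
- kerb: Low plastered kerb with a terracotta cap, fixed to the bench, between the bowl and the trivet: 560 mm long along its x, 50 mm thick along its y, 80 mm high. Origin: centre of its underside.
- cobek: Black stone mortar dish, 170 mm across, 45 mm high, to be left alone. Origin: centre of its underside.
- ulekan: Teak pestle lying on the bench, 140 mm long along its x, 30 mm thick, to be left alone. Origin: centre of its underside.
- box: Yellow plastic lidded box, 118 (its x) x 158 (its y) x 79 mm high, to be left alone. Origin: centre of its underside.
There are look-alikes about, which are no part of the job. Several things have the shape of the stand; the one meant has the colours described above.

How it is judged:
By the outcome, as a careful person would: the job done as asked, in the order asked, and still so for the second after the job is handed in, while the arm keeps its last pose, push and grip.
It also fails if it takes over 70 s, if anything falls off the work surface, if the arm or the gripper's body presses on something with over 40 N, if the wrist force passes 120 N, or if a joint passes its speed limit or range.

## Working session

There is one attempt and no reset: what is moved stays moved. The work goes in short steps, each a Python script; the robot and the scene stay as the last script left them, time stands still between calls to the robot, and variables do not carry over. Pictures are saved under pics/ and viewed, at most 13 in all, crops included, and the job is handed in when it is done.

```bash
mkdir -p pics; ls
python3 - <<'E'
from plant import arm
import cv2
for n in("scene","top"):
    im=arm.grab_frame(n); cv2.imwrite(f"pics/{n}0.png",im[:,:,::-1])
    m=arm.camera_model(n); print(n,m)
print(arm.camera_model("wrist")); print(arm.sense())
E
```

```text
pics
scene {'fx': 420.31838947246354, 'fy': 420.31838947246354, 'cx': 321.0725035970163, 'cy': 203.50758271430308, 'position': array([ 910.92535427, -709.51709302, 1299.83514758]), 'rotation': array([0.91995157, 0.25194878, 0.07562333, 0.29067513])}
top {'fx': 495.9099646711756, 'fy': 495.9099646711756, 'cx': 320.98640482880336, 'cy': 208.0543528481395, 'position': array([ 264.16581535,  -81.30949471, 1578.66614835]), 'rotation': array([ 0.70868985,  0.04770498, -0.0576855 , -0.70153782])}
{'fx': 283.9307786515524, 'fy': 283.9307786515524, 'cx': 314.1596561883787, 'cy': 200.3869179428704, 'position': array([ 344.9138429 , -555.99111952,  373.97993064]), 'rotation': array([ 0.83336418, -0.12910613,  0.08281442, -0.53101556])}
{'clock': 0.1, 'q': array([-1.18061732e+00,  4.80784292e-01,  1.59682500e+00,  5.95766621e-06,
        1.06509557e+00, -4.66114664e-02]), 'joint_vel': array([ 0.00090076, -0.0018382 , -0.00084029, -0.00116316, -0.00020884,
        0.00083864]), 'joint_efforts': array([-7.74699911e-04, -9.52258873e+01, -4.31040931e+01, -2.09773007e-04,
        5.38066888e-03, -3.35120978e-05]), 'eef_pos': array([ 274.9143795 , -588.79640318,  404.12134557]), 'ee_rot': array([-5.48365363e-04,  9.76246561e-01,  2.16661815e-01, -9.24938431e-05]), 'force': array([ 0.25944532, -0.14043747,  0.26930613]), 'ft_torque': array([ 0.02624942,  0.04506077, -0.0341131 ]), 'gripper_force': 0.0, 'width': 0.9974092843173613}
```

View pics/top0.png

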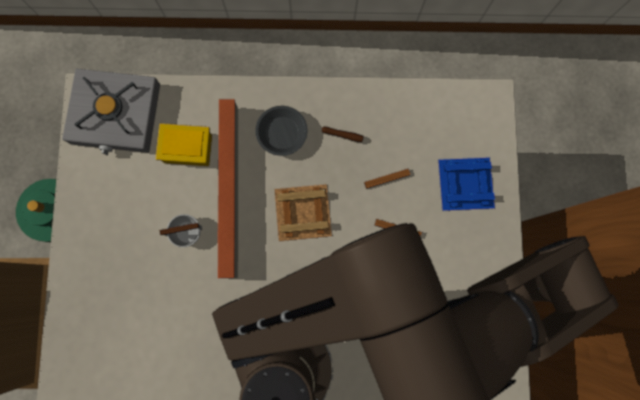

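View pics/scene0.png

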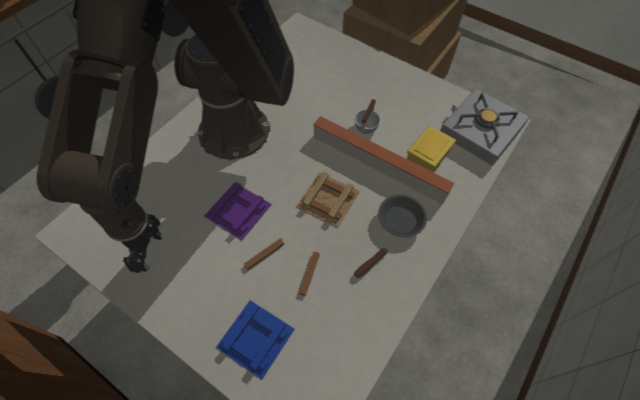

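Candidates for the stand, in scene pixels:
- Brown/pale trivet on cork at (328,198), top view (303,212). This matches the description, so I choose it.
- Purple copy at (238,210), rejected.
- Blue copy at (255,340), rejected.

Slats: (264,254) and (309,273). The darker, rounder one at (371,263) is the ulekan. The bowl with the bar is at (367,118). The black dish at (402,215) is the cobek, and the green thing at top (40,208) is off the table.

I'll check with a close crop and get coarse positions.

```bash
cat > h.py <<'E'
import numpy as np, cv2
from scipy.spatial.transform import Rotation as R
from plant import arm
def rot(q): return R.from_quat(np.roll(q,-1))
def quat(r): return np.roll(r.as_quat(),1)
def p2w(m,uv,z):
    uv=np.atleast_2d(np.array(uv,float)); d=np.c_[(uv[:,0]-m["cx"])/m["fx"],-(uv[:,1]-m["cy"])/m["fy"],-np.ones(len(uv))]
    d=rot(m["rotation"]).apply(d); z=np.broadcast_to(z,len(uv))
    return m["position"]+d*((z-m["position"][2])/d[:,2])[:,None]
def w2p(m,P):
    c=rot(m["rotation"]).inv().apply(np.atleast_2d(P)-m["position"])
    return np.c_[m["cx"]-m["fx"]*c[:,0]/c[:,2], m["cy"]+m["fy"]*c[:,1]/c[:,2]]
def down(a):
    "tool pointing down, closing line (tool y) at world angle a (mod pi)"
    return R.from_euler('z',a-np.pi/2)*R.from_euler('x',np.pi)
E
python3 - <<'E'
from h import *
np.set_printoptions(precision=1,suppress=True)
t=arm.camera_model("top");s=arm.camera_model("scene")
for n,z,a,b in [("stand",40,(303,212),(328,198)),("slat1",18,(388,178),(309,273)),("slat2",18,(400,228),(264,254)),("bowl bar",95,(180,229),(370,110)),("kerb",80,(227,190),(383,155)),("ulekan",30,(343,133),(371,263)),("cobek",45,(283,130),(402,210)),("box",79,(184,143),(432,146))]:
    print(n,p2w(t,a,z)[0,:2],p2w(s,b,z)[0,:2])
print("wrist cam in tool", rot(arm.sense()["ee_rot"]).inv().apply(arm.camera_model("wrist")["position"]-arm.sense()["eef_pos"]), rot(arm.sense()["ee_rot"]).inv().apply(rot(arm.camera_model("wrist")["rotation"]).apply([0,0,-1])), rot(arm.sense()["ee_rot"]).inv().apply(rot(arm.camera_model("wrist")["rotation"]).apply([1,0,0])),arm.tips_ahead)
A=cv2.imread("pics/scene0.png");cv2.imwrite("pics/crop1.png",cv2.resize(A[80:310,230:430],None,fx=2.6,fy=2.6,interpolation=cv2.INTER_CUBIC))
E
```

```text
stand [482.4 -45.8] [500.3 -63.6]
slat1 [ 599.1 -317.1] [ 603.2 -320.9]
slat2 [ 437.7 -353.5] [ 442.9 -352.5]
bowl bar [419.1 320.3] [426.5 326.3]
kerb [542.2 187. ] [573.  180.7]
ulekan [ 743.3 -171.2] [ 750.3 -181.2]
cobek [746.   21.9] [737.3  40.8]
box [689.3 325.9] [698.9 321.1]
wrist cam in tool [77.3 -0.1 30.1] [-0.3 -0.   1. ] [-0.  1. -0.] 173.4
```

View pics/crop1.png

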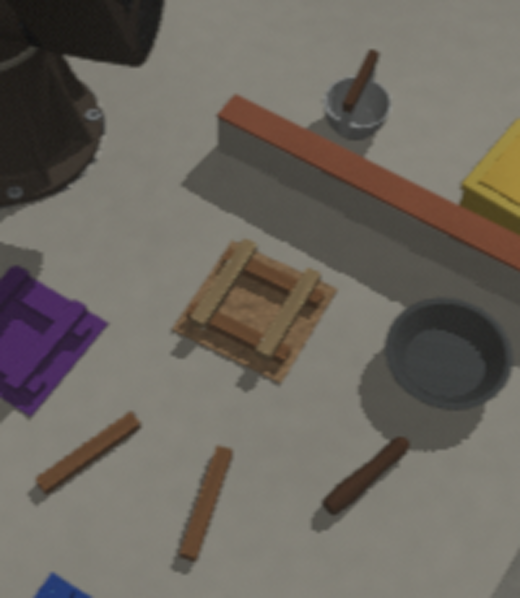

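The crop confirms the choice: the trivet has two pale slats over brown ones on cork, the two plain slats are to its right, and the bowl with its bar is behind the kerb. Next is a wrist view from above.

Run:
```python
from h import *
import pickle
arm.reach([500,-200,430],quat(down(np.pi/2)))
arm.pause(.3)
m=arm.camera_model("wrist");im=arm.grab_frame("wrist")
pickle.dump(m,open("m1.pkl","wb"))
cv2.imwrite("pics/w1.png",im[:,:,::-1]); print(arm.sense()["clock"],arm.sense()["q"],arm.sense()["eef_pos"])
cv2.imwrite("pics/w1v.png",cv2.resize(im[:,:,::-1],(800,500),interpolation=cv2.INTER_CUBIC))
```

```text
2.1 [-4.37461021e-01  2.97957324e-01  1.82198465e+00  2.29308633e-05
  1.02171305e+00  1.13385238e+00] [ 499.93496111 -200.35658273  429.94750345]
```

View pics/w1v.png

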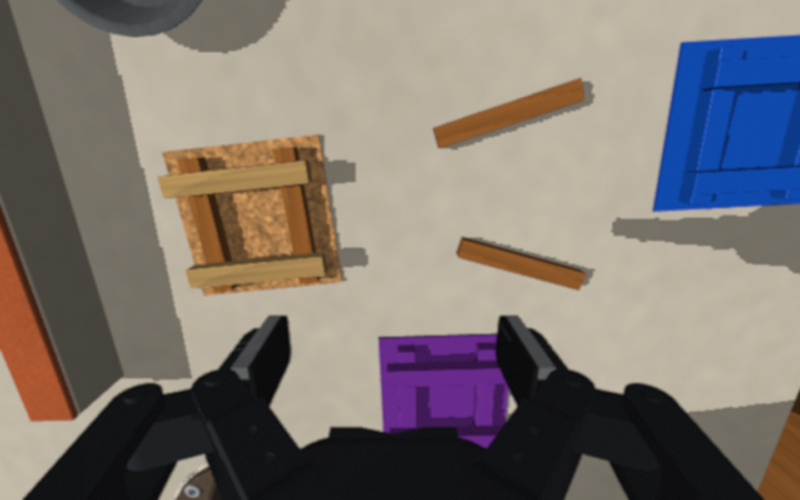

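The wrist view (800x500) shows:
- Trivet centred near (250,215).
- Slats at (510,112) and (520,263).
- Purple and blue copies at (440,390) and (735,125).
- Kerb on the left.

I'll fit the box models to the colour masks.

```bash
cat >> h.py <<'E'
def box(cx,cy,z0,lx,ly,lz):
    return np.array([[cx+i*lx/2,cy+j*ly/2,z0+k*lz] for i in(-1,1) for j in(-1,1) for k in(0,1)])
SLAT=[box(0,0,0,150,22,18)]
STAND=[box(0,0,0,170,170,4)]+[box(0,y,4,150,22,18) for y in(50,-50)]+[box(x,0,22,22,150,18) for x in(50,-50)]
def pts(b,p):
    c,s=np.cos(p[2]),np.sin(p[2]); return np.c_[b[:,0]*c-b[:,1]*s+p[0],b[:,0]*s+b[:,1]*c+p[1],b[:,2]+(p[3] if len(p)>3 else 0)]
def sil(m,model,p,shape,k=4):
    M=np.zeros((shape[0]*k,shape[1]*k),np.uint8)
    for b in model:
        uv=(w2p(m,pts(b,p))+.5)*k-.5
        cv2.fillConvexPoly(M,cv2.convexHull(np.round(uv*16).astype(np.int32)),255,shift=4)
    return cv2.resize(M,shape[::-1],interpolation=cv2.INTER_AREA)/255.
def fit(m,mask,model,p0):
    from scipy.optimize import minimize
    mk=mask.astype(float)
    f=lambda v: np.abs(sil(m,model,[v[0],v[1],v[2]/100],mask.shape)-mk).sum()
    x0=np.array([p0[0],p0[1],p0[2]*100])
    for st in(8,3):
        r=minimize(f,x0,method="Nelder-Mead",options=dict(initial_simplex=[x0]+[x0+st*e for e in np.eye(3)],xatol=.05,fatol=.1)); x0=r.x
    return np.array([x0[0],x0[1],x0[2]/100]), r.fun/mk.sum()
def mask_at(im,uv,lo=90):
    hsv=cv2.cvtColor(im,cv2.COLOR_RGB2HSV); mk=((hsv[...,1]>lo)).astype(np.uint8)
    mk=cv2.morphologyEx(mk,cv2.MORPH_OPEN,np.ones((2,2),np.uint8))
    n,l=cv2.connectedComponents(mk); return l==l[int(uv[1]),int(uv[0])]
E
python3 - <<'E'
from h import *
import pickle
np.set_printoptions(precision=2,suppress=True)
m=pickle.load(open("m1.pkl","rb")); im=cv2.imread("pics/w1.png")[:,:,::-1].copy(); out=im.copy()
hsv=cv2.cvtColor(im,cv2.COLOR_RGB2HSV); print("bench S",hsv[190,250],"cork",hsv[140,165],"slat",hsv[70,319])
for n,uv,mod,z,a in[("stand",(157,118),STAND,36,0),("s1",(319,70),SLAT,18,1.8),("s2",(325,164),SLAT,18,1.4)]:
    mk=mask_at(im,uv); c=np.array(np.nonzero(mk)).mean(1)[::-1]; w=p2w(m,c,z*.6)[0]
    best=min((fit(m,mk,mod,[w[0],w[1],aa]) for aa in(a-.15,a+.15)),key=lambda t:t[1]); print(n,mk.sum(),best)
    e=sil(m,mod,best[0],mk.shape); cs,_=cv2.findContours((e>.5).astype(np.uint8),0,1); cv2.drawContours(out,cs,-1,(0,255,255),1)
cv2.imwrite("pics/fit1.png",cv2.resize(out[:300,80:500,::-1],None,fx=1.9,fy=1.9,interpolation=cv2.INTER_NEAREST))
E
```

```text
bench S [ 15 157  73] cork [ 18 131 181] slat [ 21  38 181]
stand 209376 (array([ 617.11, -210.1 ,   -1.56]), np.float64(0.914759337175188))
s1 209376 (array([ 623.51, -466.15,    3.2 ]), np.float64(0.982534357927796))
s2 209376 (array([ 623.38, -466.37,    3.2 ]), np.float64(0.9825343017384243))
```

View pics/fit1.png

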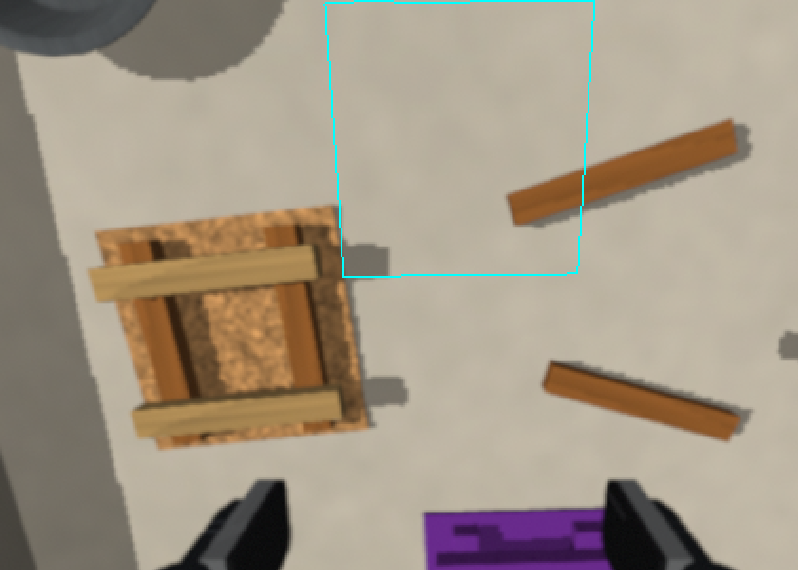

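The outlines are off because I used the wrong scale for the seeds (it's 1.25, not 1.6). Redoing the fit.

Run:
```python
from h import *
import pickle
np.set_printoptions(precision=3,suppress=True)
m=pickle.load(open("m1.pkl","rb")); im=cv2.imread("pics/w1.png")[:,:,::-1].copy(); out=im.copy()
hsv=cv2.cvtColor(im,cv2.COLOR_RGB2HSV); print("bench S",hsv[150,320],"cork",hsv[172,205],"slat",hsv[90,408])
P={}
for n,uv,mod,z,a in[("stand",(205,172),STAND,36,0),("s1",(408,90),SLAT,18,1.8),("s2",(416,210),SLAT,18,1.4)]:
    mk=mask_at(im,uv); c=np.array(np.nonzero(mk)).mean(1)[::-1]; w=p2w(m,c,z*.6)[0]
    best=min((fit(m,mk,mod,[w[0],w[1],aa]) for aa in(a-.3,a,a+.3)),key=lambda t:t[1]); print(n,mk.sum(),best)
    P[n]=best[0]
    e=sil(m,mod,best[0],mk.shape); cs,_=cv2.findContours((e>.5).astype(np.uint8),0,1); cv2.drawContours(out,cs,-1,(0,255,255),1)
    if n=="stand":
        for b in mod[1:]:
            cv2.polylines(out,[np.round(w2p(m,pts(b,P[n]))[[1,3,7,5]]).astype(int)],True,(0,255,0),1)
pickle.dump(P,open("P.pkl","wb"))
cv2.imwrite("pics/fit2.png",cv2.resize(out[:300,80:500,::-1],None,fx=1.9,fy=1.9,interpolation=cv2.INTER_NEAREST))
for n in P:
    for a in(0,np.pi): 
        c=P[n]; print(n,arm.ik([c[0],c[1],185],quat(down(c[2]+np.pi/2+a))))
for a in(0,np.pi): print("bowl",arm.ik([422,323,300],quat(down(a))))
```

```text
bench S [ 20  36 190] cork [ 15 142 171] slat [ 14 181 137]
stand 14334 (array([486.297, -46.9  ,   0.105]), np.float64(0.012997480281354903))
s1 2224 (array([ 598.736, -318.533,    1.882]), np.float64(0.04293271265340668))
s2 1668 (array([ 435.496, -351.339,    1.286]), np.float64(0.10571777871820191))
stand [-0.158  0.614  2.126 -0.     0.401  1.308]
stand [-0.158  0.614  2.126 -0.     0.401 -1.834]
s1 [-0.534  0.772  1.671  0.     0.698 -0.845]
s1 [-0.534  0.772  1.671 -0.     0.698  2.297]
s2 [-0.733  0.666  1.963 -0.     0.513 -0.448]
s2 [-0.733  0.666  1.963 -0.     0.513  2.694]
bowl [ 0.596  0.454  1.968 -0.     0.72  -2.545]
bowl [ 0.596  0.454  1.968 -0.     0.72   0.596]
```

View pics/fit2.png

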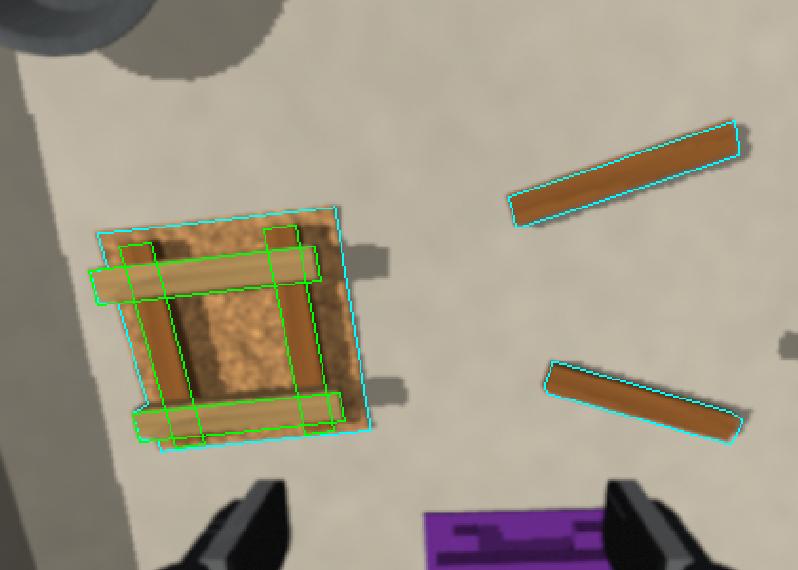

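The fits are good: the outlines hug the trivet at about (230,325) and both slats at (625,175) and (645,400). Now I'll pick and place the first slat.

```bash
cat >> h.py <<'E'
def place_slat(src,stand,side,off=0):
    sx,sy,sa=src; q=quat(down(sa+np.pi/2+np.pi))
    if arm.sense()["width"]<.9: arm.release()
    arm.reach([sx,sy,260],q); arm.move_l([sx,sy,200],v=150)
    print("touch",arm.move_l([sx,sy,176],v=60,guard=10))
    arm.close_gripper(); arm.pause(.2); s=arm.sense(); print("grip",s["width"],s["gripper_force"],s["eef_pos"],s["clock"])
    arm.move_l([sx,sy,290],v=200)
    c,n=np.cos(stand[2]),np.sin(stand[2]); t=stand[:2]+np.array([-n,c])*50*side
    arm.reach([t[0],t[1],290],quat(down(stand[2]+np.pi/2))); s=arm.sense(); print("over",s["width"],s["eef_pos"])
    arm.move_l([t[0],t[1],226],v=120); arm.pause(.2)
    print("touch",arm.move_l([t[0],t[1],212],v=20,guard=5)); s=arm.sense(); print(s["eef_pos"],s["force"])
    arm.release(); arm.pause(.2)
    arm.move_l([t[0],t[1],290],v=150)
E
python3 - <<'E'
from h import *
import pickle
P=pickle.load(open("P.pkl","rb"))
np.set_printoptions(precision=2,suppress=True)
place_slat(P["s1"],P["stand"],1)
p=arm.sense()["eef_pos"]; x=P["stand"]
arm.move_l([500,-200,430],v=250)
arm.pause(.2);m=arm.camera_model("wrist");im=arm.grab_frame("wrist");pickle.dump(m,open("m2.pkl","wb"))
cv2.imwrite("pics/w2.png",im[:,:,::-1]);print(arm.sense()["clock"])
cv2.imwrite("pics/w2v.png",cv2.resize(im[60:290,90:410,::-1],None,fx=2.5,fy=2.5,interpolation=cv2.INTER_CUBIC))
E
```

```text
touch False
grip 0.24233981896280143 59.505497217178345 [ 598.9  -318.6   176.43] 5.125
over 0.23871169609679932 [481.7    2.34 289.79]
touch True
[481.07   2.82 216.38] [-1.03 -0.04  7.59]
11.4167
```

View pics/w2v.png

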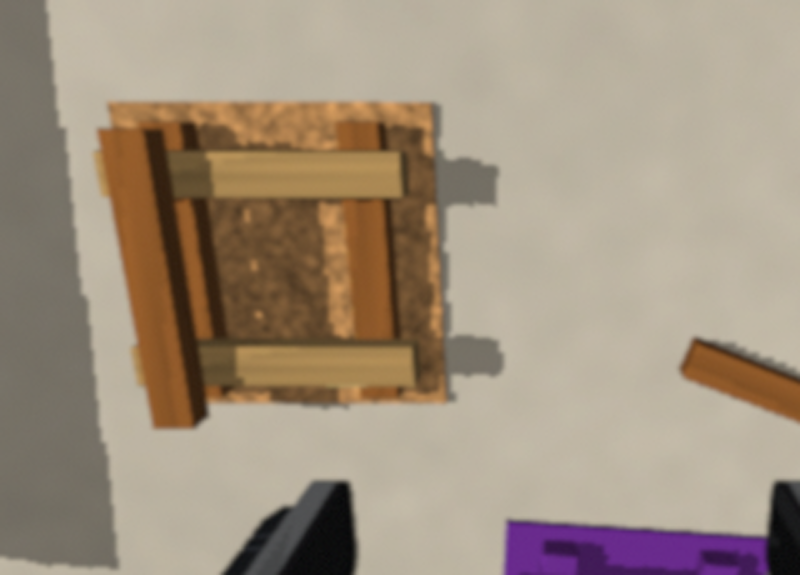

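Slat 1 sits on the left pale ends, running from (125,130) to (175,427). I'll check its offset against the prediction, then do the second slat.

Run:
```python
from h import *
import pickle
from scipy.optimize import minimize
np.set_printoptions(precision=2,suppress=True)
P=pickle.load(open("P.pkl","rb"));m=pickle.load(open("m2.pkl","rb"));im=cv2.imread("pics/w2.png")[:,:,::-1].copy()
mk=mask_at(im,(110+90-30,170)) if 0 else mask_at(im,(150,160)); print(mk.sum())
b=box(0,0,40,150,22,18)
# joint fit: stand (3) + slat in stand frame (3)
def f(v):
    S=[v[0],v[1],v[2]/100]; sl=pts(b,[v[3],v[4],v[5]/100])
    return np.abs(sil(m,STAND+[sl],S,mk.shape)-mk).sum()
x0=np.array([*P["stand"][:2],P["stand"][2]*100,0,50,0])
for st in(4,2): x0=minimize(f,x0,method="Nelder-Mead",options=dict(initial_simplex=[x0]+[x0+st*e for e in np.eye(6)],maxiter=500)).x
print("stand/slat",x0,f(x0)/mk.sum())
c=w2p(m,pts(pts(b,[0,50,0]),P["stand"]))[[1,3,7,5]]; print("pred top corners in crop",(c-[90,60])*2.5)
```

```text
15536
stand/slat [486.31 -46.86  10.53  -1.8   48.58  -0.35] 0.009631015124896508
pred top corners in crop [[193.4  425.37]
 [151.27 425.35]
 [ 93.92 123.71]
 [141.96 123.73]]
```

Slat 1 is within about 2 mm and the yaw is aligned. Now slat 2, with a 1 mm end correction.

Run:
```python
from h import *
import pickle
from scipy.optimize import minimize
P=pickle.load(open("P.pkl","rb"))
np.set_printoptions(precision=2,suppress=True)
S=P["stand"]; T=S+[np.cos(S[2]),np.sin(S[2]),0]
place_slat(P["s2"],T,-1)
arm.move_l([470,-47,430],v=250)
arm.pause(.2);m=arm.camera_model("wrist");im=arm.grab_frame("wrist");pickle.dump(m,open("m3.pkl","wb"))
cv2.imwrite("pics/w3.png",im[:,:,::-1]);print(arm.sense()["clock"])
uv=w2p(m,[[S[0],S[1],4]])[0]; print(uv); mk=mask_at(im,uv); print(mk.sum())
b=box(0,0,40,150,22,18)
def f(v):
    return np.abs(sil(m,STAND+[pts(b,[v[3],v[4],v[5]/100]),pts(b,[v[6],v[7],v[8]/100])],[v[0],v[1],v[2]/100],mk.shape,3)-mk).sum()
x0=np.array([*S[:2],S[2]*100,0,50,0,0,-50,0])
for st in(4,2): x0=minimize(f,x0,method="Nelder-Mead",options=dict(initial_simplex=[x0]+[x0+st*e for e in np.eye(9)],maxiter=700)).x
print("stand/slats",x0,f(x0)/mk.sum())
out=im.copy()
for q in(b+[0,50,0],b+[0,-50,0]): cv2.polylines(out,[np.round(w2p(m,pts(q,S))[[1,3,7,5]]).astype(int)],True,(0,255,0),1)
u,v=uv.astype(int);cv2.imwrite("pics/w3v.png",cv2.resize(out[max(0,v-110):v+110,max(0,u-150):u+150,::-1],None,fx=2.6,fy=2.6,interpolation=cv2.INTER_CUBIC))
# look at the bowl: hover on the near side of it, above the kerb
arm.reach([422,250,430],quat(down(np.pi))); arm.pause(.3)
m=arm.camera_model("wrist");im=arm.grab_frame("wrist");pickle.dump(m,open("m4.pkl","wb"))
cv2.imwrite("pics/w4.png",im[:,:,::-1]);print(arm.sense()["clock"],arm.sense()["q"])
cv2.imwrite("pics/w4v.png",cv2.resize(im[:,:,::-1],(800,500),interpolation=cv2.INTER_CUBIC))
```

```text
touch False
grip 0.24139353918481168 59.670857191085815 [ 435.53 -351.39  176.38] 14.8583
over 0.24720161937976023 [492.51 -96.86 289.52]
touch True
[492.52 -96.5  216.37] [-0.17 -0.52  8.6 ]
20.85
[315.28 155.23]
15419
stand/slats [486.3  -47.2   10.39  -1.75  50.89   2.82  -3.15 -49.6    2.56] 0.010239467730798136
22.35 [ 0.47  0.23  1.92 -0.    0.99  0.47]
```

View pics/w3v.png

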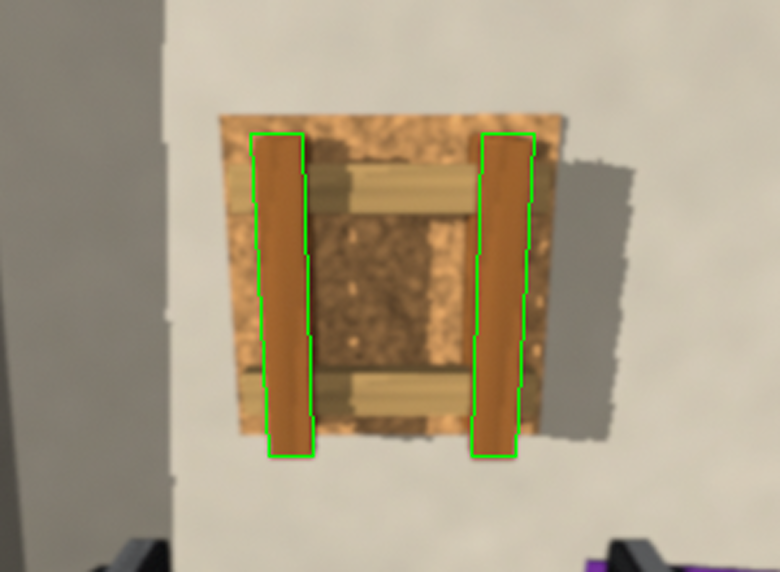

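View pics/w4v.png

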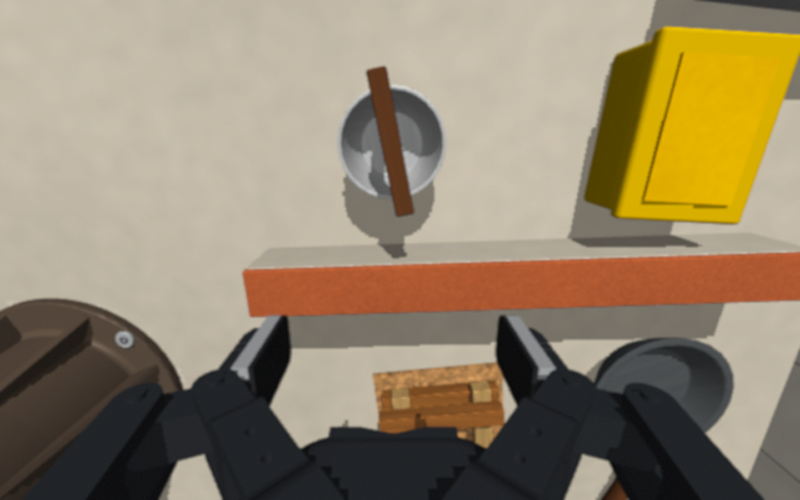

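Both slats lie on the predicted green outlines, within 1–2 mm. In the bowl view (800x500) the bar runs (377,70)–(403,213) over the bowl at (391,140). I'll fit the bar, grasp it and lift it in place.

Run:
```python
from h import *
import pickle
np.set_printoptions(precision=3,suppress=True)
P=pickle.load(open("P.pkl","rb"));m=pickle.load(open("m4.pkl","rb"));im=cv2.imread("pics/w4.png")[:,:,::-1].copy()
BAR=[box(0,0,86,16,116,18)]
mk=mask_at(im,(312,112)); c=np.array(np.nonzero(mk)).mean(1)[::-1]; w=p2w(m,c,97)[0]
b,e=min((fit(m,mk,BAR,[w[0],w[1],a]) for a in(-.2,0,.2)),key=lambda t:t[1]); print("bar",mk.sum(),b,e)
# bowl rim check
g=w2p(m,np.c_[b[0]+52*np.cos(np.linspace(0,6.28,40)),b[1]+52*np.sin(np.linspace(0,6.28,40)),np.full(40,50)])
print("rim px extent predicted",g.min(0)*1.25,g.max(0)*1.25)
if e<.12:
    P["bowl"]=b; pickle.dump(P,open("P.pkl","wb")); x,y,a=b
    arm.reach([x,y,330],quat(down(a+np.pi))); arm.move_l([x,y,272],v=120)
    print("touch",arm.move_l([x,y,250],v=60,guard=10)); arm.close_gripper(); arm.pause(.2)
    s=arm.sense(); print(s["width"],s["gripper_force"],s["eef_pos"],s["force"])
    arm.move_l([x,y,390],v=120); arm.pause(.3); s=arm.sense(); print(s["width"],s["eef_pos"],s["force"],s["ft_torque"],s["clock"])
    im=arm.grab_frame("scene");cv2.imwrite("pics/s5.png",cv2.resize(im[20:240,260:560,::-1],None,fx=2.6,fy=2.6,interpolation=cv2.INTER_CUBIC))
```

```text
bar 1719 [421.93  319.26    0.208] 0.14742953609599746
rim px extent predicted [337.455  85.951] [447.448 200.698]
```

Run:
```python
from h import *
import pickle
m=pickle.load(open("m4.pkl","rb"));im=cv2.imread("pics/w4.png")[:,:,::-1].copy()
BAR=[box(0,0,86,16,116,18)]
h=cv2.cvtColor(im,cv2.COLOR_RGB2HSV)
for lo in(60,90,120):
    mk=mask_at(im,(312,112),lo); ys,xs=np.nonzero(mk); c=[xs.mean(),ys.mean()]; w=p2w(m,c,97)[0]
    b,e=min((fit(m,mk,BAR,[w[0],w[1],a]) for a in(0,.2)),key=lambda t:t[1]); print(lo,mk.sum(),sil(m,BAR,b,mk.shape).sum(),b,e)
out=im.copy(); out[mk]=out[mk]//2+[0,100,0]
cs,_=cv2.findContours((sil(m,BAR,b,mk.shape)>.5).astype(np.uint8),0,1);cv2.drawContours(out,cs,-1,(0,255,255),1)
cv2.imwrite("pics/bar.png",cv2.resize(out[40:190,250:380,::-1],None,fx=4,fy=4,interpolation=cv2.INTER_NEAREST))
```

```text
60 1839 1976.427450980392 [4.21761203e+02 3.19780565e+02 2.00201605e-01] 0.08215462367655055
90 1719 1972.043137254902 [4.22073609e+02 3.19225671e+02 2.01128297e-01] 0.1484447182014167
120 1612 1969.6078431372548 [4.21957729e+02 3.19050929e+02 2.07716418e-01] 0.22199678878995766
```

View pics/bar.png

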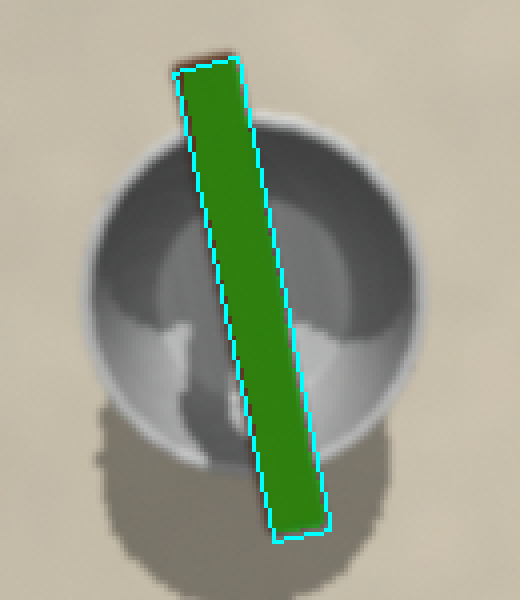

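The mask just erodes the bar edges; the outline hugs it, with its far end at (205,60) about 1 px short. I'll use the lo=60 fit.

Run:
```python
from h import *
import pickle
np.set_printoptions(precision=3,suppress=True)
P=pickle.load(open("P.pkl","rb"))
x,y,a=421.8,320.3,.2
P["bowl"]=np.array([x,y,a]); pickle.dump(P,open("P.pkl","wb"))
arm.reach([x,y,330],quat(down(a+np.pi))); arm.move_l([x,y,272],v=120)
print("touch",arm.move_l([x,y,250],v=60,guard=10)); arm.close_gripper(); arm.pause(.2)
s=arm.sense(); print(s["width"],s["gripper_force"],s["eef_pos"],s["force"])
arm.move_l([x,y,395],v=120); arm.pause(.3); s=arm.sense(); print(s["width"],s["eef_pos"],s["force"],s["ft_torque"],s["clock"])
S=P["stand"]; q=quat(down(S[2]+np.pi/2))
arm.move_l([S[0],S[1],395],q,v=110); arm.pause(.3); s=arm.sense(); print(s["width"],s["eef_pos"],s["ee_rot"],q,s["q"],s["clock"])
im=arm.grab_frame("scene");cv2.imwrite("pics/s5.png",cv2.resize(im[80:260,240:480,::-1],None,fx=3.2,fy=3.2,interpolation=cv2.INTER_CUBIC))
cv2.imwrite("pics/s5f.png",im[:,:,::-1])
im=arm.grab_frame("wrist");cv2.imwrite("pics/w5.png",im[:,:,::-1])
```

```text
touch False
0.17827051785750983 58.72716307640076 [421.687 320.289 250.163] [-3.196  0.067  6.098]
0.17709115949972554 [421.777 320.295 394.687] [-1.019 -1.01  -2.415] [-0.019  0.024 -0.016] 26.5583
0.17811727001959438 [486.29  -46.857 395.   ] [0.    0.999 0.052 0.   ] [0.    0.999 0.052 0.   ] [-0.158  0.267  1.968 -0.     0.906  1.308] 30.4
```

View pics/s5.png

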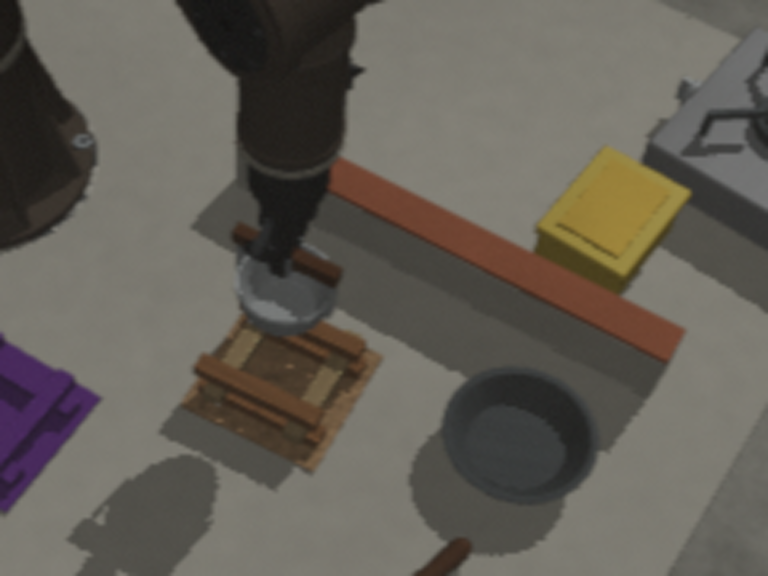

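The bowl is over the trivet at (285,285), hanging straight with its bar parallel to the top slats. Nothing else has moved. Now I'll lower it to 10 mm above the slats and check.

Run:
```python
from h import *
import pickle
np.set_printoptions(precision=3,suppress=True)
P=pickle.load(open("P.pkl","rb"));S=P["stand"]
print("touch",arm.move_l([S[0],S[1],318.2],v=50,guard=6)); arm.pause(.6)
s=arm.sense(); print(s["width"],s["eef_pos"],s["force"],s["joint_vel"],s["clock"])
a=arm.grab_frame("scene");m=arm.camera_model("scene");w=arm.grab_frame("wrist");mw=arm.camera_model("wrist")
cv2.imwrite("pics/s6.png",a[:,:,::-1]);cv2.imwrite("pics/w6.png",w[:,:,::-1])
def draw(im,m):
    t=np.linspace(0,2*np.pi,60); k=lambda P:np.round(w2p(m,P)*4).astype(int)
    ring=np.c_[S[0]+52*np.cos(t),S[1]+52*np.sin(t),np.full(60,118)]
    B=cv2.resize(im,None,fx=4,fy=4,interpolation=cv2.INTER_CUBIC)
    cv2.polylines(B,[k(ring)],True,(0,255,255),1)
    cv2.polylines(B,[k(pts(box(0,0,154,116,16,18),S))[[1,3,7,5]]],True,(0,255,0),1)
    return B
u,v=w2p(m,[[*S[:2],90]])[0].astype(int); A=draw(a,m)[4*(v-50):4*(v+50),4*(u-48):4*(u+48)]
u,v=w2p(mw,[[*S[:2],90]])[0].astype(int); v0=max(0,v-100); print(u,v)
W=cv2.resize(draw(w,mw)[4*v0:4*(v0+200),4*(u-100):4*(u+100)],(400,400))
cv2.imwrite("pics/c6.png",np.hstack([A,W])[:,:,::-1])
```

```text
touch False
0.17403948706194086 [486.307 -46.895 318.202] [ 0.036 -0.632 -3.086] [ 0.     0.001 -0.001  0.001  0.002  0.001] 32.7833
314 218
```

View pics/c6.png

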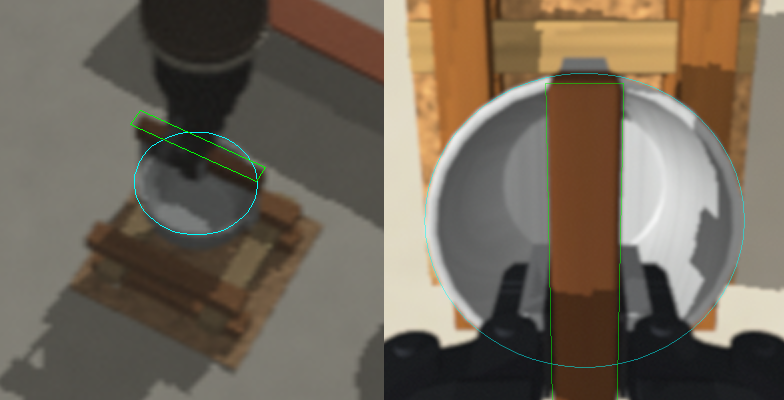

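The right-hand crop shows the rim and bar on their predicted outlines within about 2 mm, level and hanging free. The force reading shows the full bowl weight, so nothing is touching. Handing in.

```bash
python3 -c "
from plant import arm
print(arm.job_done())"
```

```text
the job is handed in; nothing more can be done
None
```

The job is handed in: both slats are laid as the third layer within about 2–3 mm by camera fit, and the bowl is held level about 10 mm above them, centred, its bar parallel to them, after about 33 s of the 70 s allowed.

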